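# Hold a new bench pin home in its socket for the jeweller

### The arm

A 6-joint arm with a two-finger parallel gripper is mounted at the origin on the work surface. World frame = base frame: x ahead of the robot, y to its left, z up, the work surface at z = 0. Lengths are in mm, angles in rad, forces in N, time in s.
With the tool pointing down it reaches from about 350 to 975 mm from the base axis. Payload 7.1 kg.
Tool frame: the origin (TCP) lies on the front face of the gripper's body, between the roots of the fingers; the fingertips stand 80 mm ahead of it and the grasp point (between the pads) lies 61 mm ahead of it (env.tips_ahead is the distance from the TCP to the fingertips, in mm); z points along the fingers, y is the line along which they close (so a half turn about z gives the same grasp; the last joint's range is limited). The gripper opens to 88 mm and grips with 3 to 60 N. Pads are 20 mm wide; open, the fingers measure 115 mm over their backs; the gripper's body (75 mm by 178 mm) begins 61 mm behind the grasp point.
Start: joints at [1.256, 0.423, 1.63, -0, 1.089, -0.019], TCP at [182.159, 597.849, 302.675] pointing down, gripper open.
Joint ranges: [-3, 3], [-0.9, 2.11], [0.09, 2.58], [-1.31, 4.45], [0.11, 2.69], [-2.54, 2.54]. Speed limits (rad/s): [2.39, 2.39, 3.01, 3.14, 3.14, 3.14].

### API

Orientations are given as a unit quaternion [x, y, z, w].
In Python, from station import env, set_gripper, viewer, workorder gives the robot as it stands. Calls block until the motion is done:
- env.reach(position, orientation): joint-space move of the TCP to a pose.
- env.move_l(position, rot=None, rate=150, f_stop=None): straight line of the TCP; rot=None keeps the orientation; rate is the mean speed in mm/s. With f_stop (N) it stops when the force on the tool has changed by that much, and returns True; else False.
- env.move_joints(angles): joint-space move.
- set_gripper(opening): finger opening in mm; the grip force is fixed at half the most; returns when the fingers have stopped.
- env.hold(seconds).
- env.ik(position, orientation): joint angles nearest the present ones, or None.
- env.read_state(): the state.
- viewer.camera(name): name is "scene" or "top"; returns the picture (480x640x3 uint8, blue, green, red); there is no depth.
- viewer.camera_params(name): a dict with "fx", "fy", "cx", "cy" (pixels), "dist" ([k1, k2, p1, p2, k3] as OpenCV has them; the pictures are not rectified), "pose" (4x4, takes a point from camera to world coordinates). Camera axes: x right, y up, looking along -z (the intrinsics and any distortion apply to the point x, -y, -z); pixel columns grow to the right and rows downward; lengths in mm; the calibration is good to about 2 mm. A picture is of the moment at which its call begins. camera_params takes no time and is no camera call.
A pose or a line that the arm cannot do raises env.IKError and nothing moves.
- workorder.sign_off(): hands the job in; it is judged then, once.
The state is a dict: "time_s": time; "qpos": joint angles; "dq": joint speeds; "tau": joint torques, N m; "tool_pos": TCP position; "orientation": TCP orientation; "force": force on the tool from outside, world axes, zero at the start; "wrist_torque": the same for the moment, N m; "width": finger opening in mm; "grip_force": force on a finger pad.
Only numpy, scipy, OpenCV 4.12 (cv2) and the standard library are available. Lean on these libraries where they do the work, as an engineer would, in place of code of your own. Each camera call takes 0.05 s, during which the arm holds its last target. There are 200 camera calls.

### The job

Pick up the new wooden bench pin, the one with the narrow tongue, slide its tongue straight and level into the steel socket until you feel the sprung buffer hidden inside, and press it against the buffer with a steady push of about 10 newtons, never ramming the buffer to the end of its travel. Finish holding it there: keep gripping and pushing, since the jeweller will now tighten the clamp screws, so do not let go. Leave everything else on the bench where it is.

Things in the scene. Friction and masses are not known exactly. Their poses are not given: they have to be found in the camera images.
- pin: new bench pin, pale beech, about 90 g, lying flat, 20 mm thick. Its +x runs towards the tongue. Origin: underside, mid-width, 40 mm behind the shoulder. Body 50 mm wide with flat sides from x = -25 to +40 mm; behind it a V-notched nose to x = -57; in front the narrower tongue to x = 105. It starts left or right in front of the robot, tongue pointing away within about 45 degrees
- tongue_tip (a point): centre of the end face of the pin's tongue, pin x = 105, z = 10 mm. The tongue is 34 mm wide, 16 mm thick (pin z = 2 to 18 mm) and 65 mm long. Turns with the pin
- holder: steel bench-pin socket bolted to the bench, 80 mm wide, 38 mm high; foot plate 120 mm wide, not sticking out in front. Origin on the bench under its middle. Its +x points level into the socket, away from the robot within 20 degrees; the mouth faces -x. Two brass thumbscrews on top reach 62 mm above the bench
- socket_mouth (a point): centre of the slot's mouth, holder x = -35 mm, 19 mm above the bench; axes as the holder. The slot is closed on top, 40 mm wide, 22 mm high (floor 8 mm, ceiling 30 mm above the bench), with small side flares reaching about 11 mm out in front of the mouth
- buffer (a joint): travel of the sprung rubber-faced buffer inside the slot, m: 0 untouched, grows as the tongue pushes it along holder +x, hard end at 0.018. Spring 1.2 N per mm, no preload (10 N is 8.3 mm). Its untouched face lies 25 to 40 mm inside the mouth, different each time, hidden from above; its brass stem sticks out of the socket's back and moves back with it
- spare: bystander: a plain old pin of the same beech, 50 mm wide, 137 mm long, 20 mm thick, V-notched nose but no tongue (full width to its square end); on the other side from the new pin; origin on its underside, nose end at -x
- dish: bystander: green glazed bowl, 100 mm across, 28 mm high; origin under its centre
- jar: bystander: small clear plastic pot, 44 mm across, 30 mm high; origin under its centre
- cup: bystander: brown paper-board cup, 72 mm across, 85 mm high; origin under its centre
- brick: bystander: white soldering block, 150 x 85 x 30 mm; origin under its centre
- calliper: bystander: steel calliper with a blue head, 200 mm long, 14 mm high; origin under the middle of its beam
- pliers: bystander: pliers with turquoise grips, about 175 mm long, 12 mm high; origin near the middle
Mind the look-alikes: they are no part of the job. What is shaped like the pin but orange, pink or red is not meant.

How it is judged:
By the outcome, as a careful person would: the job done as asked, in the order asked, and still so for the second after the job is handed in, while the arm keeps its last pose, push and grip.
It also fails if it takes over 48 s, if anything falls off the work surface, if the arm or the gripper's body presses on something with over 40 N, if the wrist force passes 120 N, or if a joint passes its speed limit or range.

## Working session

There is one attempt and no reset: what is moved stays moved. The work goes in short steps, each a Python script; the robot and the scene stay as the last script left them, time stands still between calls to the robot, and variables do not carry over. Pictures are saved under pics/ and viewed, at most 10 in all, crops included, and the job is handed in when it is done.

```bash
ls; mkdir -p pics; python3 - <<'E'
from station import env, viewer
import cv2
for n in("scene","top"):
    cv2.imwrite(f"pics/{n}0.png",viewer.camera(n)); p=viewer.camera_params(n); print(n,p)
s=env.read_state();print(s['time_s'],s['orientation'],s['force'],s['width'])
E
```

```text
pics
scene {'fx': 488.43312338958526, 'fy': 488.43312338958526, 'cx': 326.4804718212057, 'cy': 249.12732992759857, 'dist': array([-0.04213067,  0.        ,  0.        ,  0.        ,  0.        ]), 'pose': array([[-1.62948087e-02, -6.70545167e-01,  7.41689731e-01,
         1.34905258e+03],
       [ 9.99783986e-01, -1.35517364e-03,  2.07399173e-02,
         2.36509740e+01],
       [-1.29019329e-02,  7.41867469e-01,  6.70422403e-01,
         8.04658765e+02],
       [ 0.00000000e+00,  0.00000000e+00,  0.00000000e+00,
         1.00000000e+00]])}
top {'fx': 513.9681663281143, 'fy': 513.9681663281143, 'cx': 323.7649140009074, 'cy': 236.62868656858245, 'dist': array([-0.08942155,  0.        ,  0.        ,  0.        ,  0.        ]), 'pose': array([[-8.81258750e-03,  9.83241863e-01, -1.82092768e-01,
         2.07967170e+02],
       [-9.99958540e-01, -9.08277767e-03, -6.49916603e-04,
        -6.88244300e+00],
       [-2.29293334e-03,  1.82079491e-01,  9.83281141e-01,
         1.50448824e+03],
       [ 0.00000000e+00,  0.00000000e+00,  0.00000000e+00,
         1.00000000e+00]])}
0.1 [ 1.47366866e-01  9.89081675e-01 -6.60480208e-04 -1.04816641e-04] [-0.14889256  0.37244283 -0.05279231] 87.68474870094522
```

View pics/scene0.png

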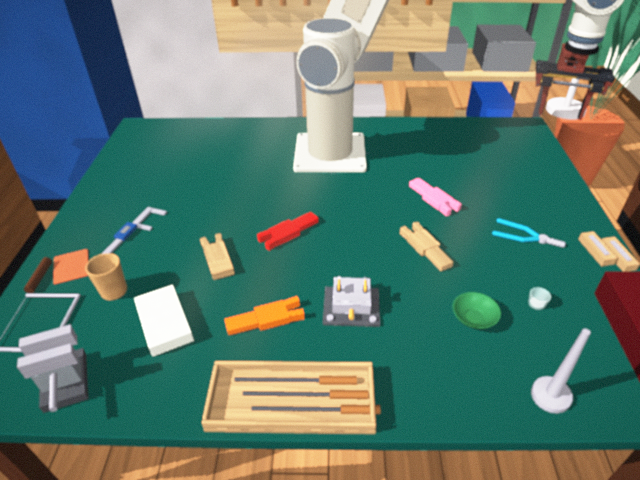

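View pics/top0.png

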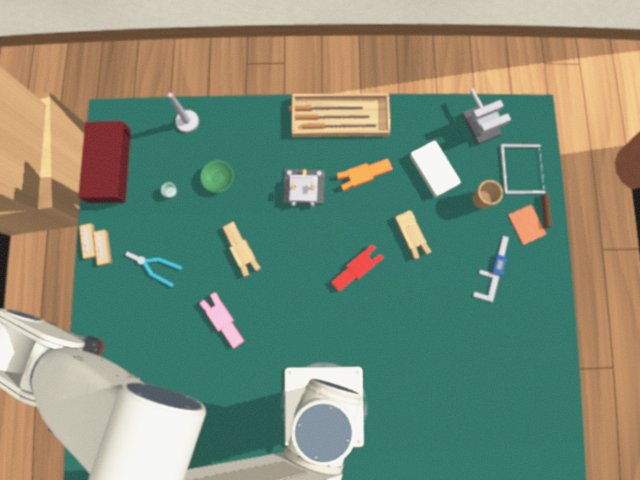

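The picture shows several look-alikes. Pale beech at top (240,249) / scene (427,246) has a narrower end at (232,228), so it fits the new pin. Pale beech at top (412,234) is full width, so it is the spare. Orange (364,173), red (357,268) and pink (222,320) are not meant. The holder is at top (303,187). I'll confirm in an enlarged crop.

```bash
python3 - <<'E'
import cv2,numpy as np
t=cv2.imread("pics/top0.png");s=cv2.imread("pics/scene0.png")
def c(im,x,y,w,h,k): return cv2.resize(im[y:y+h,x:x+w],None,fx=k,fy=k,interpolation=cv2.INTER_CUBIC)
a=np.hstack([c(t,210,212,66,50,6),c(t,273,160,66,50,6)])
b=np.hstack([c(s,393,212,66,66,6)[:300*1],c(s,318,268,66,66,6)[:300]])
b=np.hstack([c(s,393,218,66,55,6),c(s,318,268,66,55,6)])[:300]
cv2.imwrite("pics/crop1.png",np.vstack([a,b]))
E
```

```text
(no output)
```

View pics/crop1.png

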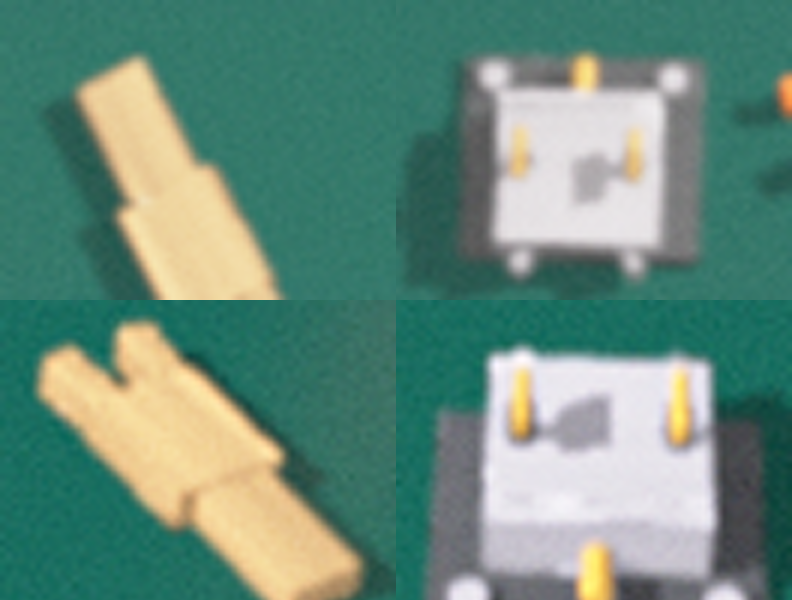

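The crop confirms it: the beech piece at top (240,249) has the narrow tongue, so it is the new pin. The socket's flares, at crop (518,262) and (632,262), point at the robot. I'll take one more crop of the whole pin for its corners.

```bash
python3 - <<'E'
import cv2,numpy as np
t=cv2.imread("pics/top0.png");s=cv2.imread("pics/scene0.png")
def c(im,x,y,w,h,k): return cv2.resize(im[y:y+h,x:x+w],None,fx=k,fy=k,interpolation=cv2.INTER_CUBIC)
cv2.imwrite("pics/crop2.png",np.hstack([c(t,216,216,50,66,8),c(s,396,216,50,66,8)])) if 0 else None
cv2.imwrite("pics/crop2.png",np.hstack([c(t,216,216,50,66,7),c(s,396,216,62,66,7)]))
E
```

```text
(no output)
```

View pics/crop2.png

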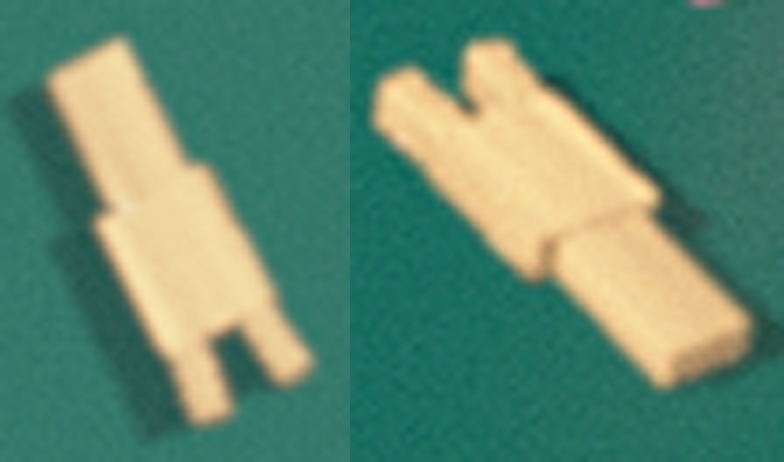

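The crop shows the pin's corners. In the top view the tongue end is at crop (48,80) and (125,37), and the shoulder at (98,220) and (208,165). In the scene view the tongue end is at (750,325) and (668,362), and the shoulder at (657,190) and (545,238).

```bash
cat > h.py <<'E'
import numpy as np, cv2
from scipy.optimize import least_squares
from scipy.spatial.transform import Rotation as R
from station import env, set_gripper, viewer, workorder
P={n:viewer.camera_params(n) for n in("scene","top")}
def proj(n,X):
    p=P[n]; T=p["pose"]; c=(np.atleast_2d(X)-T[:3,3])@T[:3,:3]*[1,-1,-1]
    K=np.array([[p["fx"],0,p["cx"]],[0,p["fy"],p["cy"]],[0,0,1]])
    return cv2.projectPoints(c,np.zeros(3),np.zeros(3),K,p["dist"])[0].reshape(-1,2)
def fit(model,obs,x0):
    """pose x,y,z,yaw from obs {cam: pixels} of model points"""
    def W(q): c,s=np.cos(q[3]),np.sin(q[3]); return model@np.array([[c,s,0],[-s,c,0],[0,0,1]])+q[:3]
    f=lambda q:np.concatenate([(proj(n,W(q)[:len(o)])-o).ravel() for n,o in obs.items()])
    r=least_squares(f,x0,x_scale=[10,10,10,.1]); return r.x,r.fun
def cr(pts,u0,x0,y0,k,v0=0): return (np.array(pts,float)-[u0,v0]+.5)/k-.5+[x0,y0]
def down(yaw): return R.from_euler('z',yaw)*R.from_quat([1,0,0,0])   # tool x along yaw, y reversed
E
cat > m.py <<'E'
from h import *
pm=np.array([[105,17,18],[105,-17,18],[40,25,20],[40,-25,20.]])
to=cr([(48,80),(125,37),(98,220),(208,165)],0,216,216,7)
so=cr([(750,325),(668,362),(657,190),(545,238)],350,396,216,7)
for o in({"top":to,"scene":so},{"top":to[:]},):
    if len(o)==2:
        q,r=fit(pm,o,[500,150,0,.4]); print("pin",q.round(2),r.round(1))
# holder: top-face corners, front(-x)+y, front -y, back +y, back -y
ht=cr([(494,243),(663,247),(496,88),(664,88)],396,273,160,6)
hs=cr([(712,362),(488,355),(716,530),(482,520)],396,318,268,6,300)
for d in(70,75):
    hm=np.array([[-35,40,38],[-35,-40,38],[d-35,40,38],[d-35,-40,38.]])
    q,r=fit(hm,{"top":ht,"scene":hs},[600,50,0,0]); print("holder",d,q.round(2),r.round(1))
hm=np.array([[-46,20,19],[-46,-20,19.]])
E
python3 m.py
```

```text
pin [431.46 233.08  -4.41   0.47] [-0.1 -0.5 -0.9  0.5 -0.5 -0.2 -1.  -0.  -0.1 -0.2 -0.3 -1.  -0.2  1.
 -1.4  0.3]
holder 70 [ 6.3013e+02  5.5140e+01 -4.1000e+00 -3.0000e-02] [-0.  -1.7 -1.1 -2.   0.4  1.4 -0.8  1.8 -0.8  1.7  0.2  2.1 -0.7 -2.3
  0.1 -1.6]
holder 75 [ 6.2753e+02  5.5200e+01 -4.0800e+00 -3.0000e-02] [-0.  -0.9 -1.1 -1.1  0.4  0.6 -0.8  1.  -0.8  0.9  0.3  1.3 -0.7 -1.5
  0.1 -0.7]
```

The measured heights come out near 0, about 4 mm low for both the pin and the holder, which is within calibration. The pin's yaw is 0.47 and the holder's is about -0.03. Next: grasp and lift.

```bash
cat > g.py <<'E'
from h import *
px,py,yaw=431.5,233.1,.47
best=None
for k in(0,np.pi):
    o=down(yaw+k).as_quat(); o2=down(-.03+k).as_quat()
    a=env.ik([px,py,150],o); b=env.ik([450,60,130],o2)
    print(k,None if a is None else a[-1],None if b is None else b[-1])
    if a is not None and b is not None:
        w=max(abs(a[-1]),abs(b[-1]))
        if best is None or w<best[0]: best=(w,o,k)
o=best[1];print("k",best[2])
open("k.txt","w").write(str(best[2]))
c=np.array([px+2*np.cos(yaw),py+2*np.sin(yaw)])
env.reach([*c,140],o)
set_gripper(75)
print(env.move_l([*c,83],rate=100,f_stop=8))
set_gripper(40); s=env.read_state(); print(s['time_s'],s['width'],s['grip_force'],s['tool_pos'])
env.move_l([*c,123],rate=100)
s=env.read_state(); print(s['time_s'],s['width'],s['grip_force'],s['force'])
E
python3 g.py
```

```text
0 1.571824575699722 1.7071323852746394
3.141592653589793 -1.5697680778900713 -1.434460268315154
k 3.141592653589793
False
3.4917 49.889719366337964 29.999877512454987 [433.46103008 234.0980166   83.38006565]
4.0417 49.78806867876732 29.998823404312134 [-0.648061   -0.78567226 -0.61884478]
```

```bash
cat > a.py <<'E'
from h import *
yaw=-.03; u=np.array([np.cos(yaw),np.sin(yaw)])
m=np.array([629,55.2])-35*u
g=m-(105-2+40)*u   # TCP with tip 40 mm out
print(m,g)
env.reach([*g,123],down(yaw+np.pi).as_quat())
env.move_l([*g,92.4],rate=100)
env.hold(.2)
s=env.read_state();print(s['time_s'],s['tool_pos'],s['force'],s['width'])
t=viewer.camera("top");sc=viewer.camera("scene");cv2.imwrite("pics/t1.png",t);cv2.imwrite("pics/s1.png",sc)
def c(im,x,y,w,h,k): return cv2.resize(im[y:y+h,x:x+w],None,fx=k,fy=k,interpolation=cv2.INTER_CUBIC)
print(proj("top",[*m,19]),proj("scene",[*m,19]))
cv2.imwrite("pics/c3.png",np.hstack([c(t,270,158,66,100,6),c(sc,310,215,66,100,6)]))
E
python3 a.py
```

```text
[594.01574882  56.24984251] [451.08009399  60.53919904]
5.4333 [451.41382087  60.80902947  92.89130966] [ 0.87367917  0.83899702 -1.39386198] 50.023101066683616
[[302.58577686 200.21644633]] [[351.22212393 283.5716105 ]]
```

View pics/c3.png

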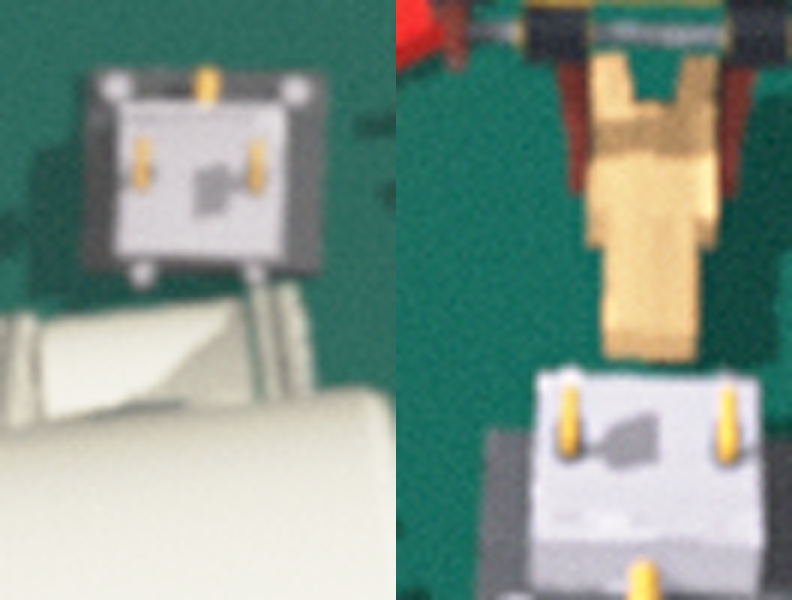

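In the scene view the tongue points straight at the mouth. The tongue end is centred at crop u≈651, and the holder's front edge is centred at 648.5, back edge at 647.5. I'll convert these to a lateral offset using the robot's known pose as the reference.

```bash
cat > b.py <<'E'
from h import *
S=lambda u,v:cr([(u,v)],396,310,215,6)[0]
def world(u,v,z):  # scene pixel at known height
    f=lambda q:proj("scene",[q[0],q[1],z])[0]-S(u,v)
    return least_squares(f,[550,55]).x.round(1)
for n,a in dict(tipTop=(602,331,27),tipTopR=(697,335,27),tipBotL=(606,357,11),tipBotR=(697,360,11),shL=(588,243,27),
  frontL=(535,375,38),frontR=(762,380,38),backL=(530,540,38),backR=(765,545,38),
  flL=(572,372,38),flR=(725,378,38),stem=(643,565,19)).items(): print(n,world(*a))
# top view: T corners
def wt(u,v,z):
    s=cr([(u,v)],0,270,158,6)[0]; return least_squares(lambda q:proj("top",[q[0],q[1],z])[0]-s,[600,55]).x.round(1)
for n,a in dict(fL=(115,255,38),fR=(285,260,38),bL=(118,103,38),bR=(287,103,38),flL=(143,273,30),flR=(256,272,30),stem=(206,75,19)).items(): print("top",n,wt(*a))
E
python3 b.py
```

```text
tipTop [558.4  40.3]
tipTopR [560.4  76.1]
tipBotL [556.3  42. ]
tipBotR [557.8  76.7]
shL [509.5  35.3]
frontL [592.7  15.2]
frontR [595.   98.3]
backL [672.9  14.1]
backR [674.9  95.3]
flL [591.1  28.8]
flR [594.   84.8]
stem [667.7  53.7]
top fL [589.9  96.2]
top fR [586.5  12.8]
top bL [667.6  95.1]
top bR [666.7  11.3]
top flL [582.7  82.9]
top flR [582.6  27.2]
top stem [687.8  52.2]
```

```bash
cat > i.py <<'E'
from h import *
yaw=-.027; u=np.array([np.cos(yaw),np.sin(yaw)])
m=np.array([591,55.4]); o=down(yaw+np.pi).as_quat(); z=92.0
at=lambda d:[*(m+(d-102)*u),z]   # d: tip depth past mouth
def show(t):
    s=env.read_state();f=np.array(s['force']);print(t,round(s['time_s'],2),np.round(s['tool_pos'],2),"f",f.round(2),"ax",round(f[:2]@u,2),"w",np.round(s['wrist_torque'],2),round(s['width'],2))
if __name__=="__main__":
    env.move_l(at(-30),rot=o,rate=60); env.hold(.3); show("pre")
    h=env.move_l(at(10),rate=50,f_stop=5); show(f"mouth {h}")
    if not h:
        h=env.move_l(at(18),rate=30,f_stop=4); env.hold(.3); show(f"in {h}")
E
python3 i.py
```

```text
pre 6.12 [458.89  58.95  91.97] f [ 0.25  0.53 -1.41] ax 0.24 w [-0.   -0.03 -0.07] 50.05
mouth False 7.07 [498.58  57.86  91.88] f [-0.27 -1.21 -0.82] ax -0.24 w [-0.    0.01 -0.04] 49.69
in False 7.78 [506.93  57.67  92.  ] f [-0.12 -0.5  -1.8 ] ax -0.11 w [0.02 0.05 0.02] 49.62
```

```bash
cat > p.py <<'E'
from i import *
h=env.move_l(at(48),rate=15,f_stop=4); env.hold(.3); show(f"contact {h}")
sc=viewer.camera("scene");x=sc[205:305,300:400];cv2.imwrite("pics/c4.png",cv2.resize(x,None,fx=6,fy=6,interpolation=cv2.INTER_CUBIC))
E
python3 p.py
```

```text
contact True 9.06 [516.54  57.28  90.99] f [-2.67 -0.05 -0.92] ax -2.66 w [0.02 0.35 0.02] 49.87
```

View pics/c4.png

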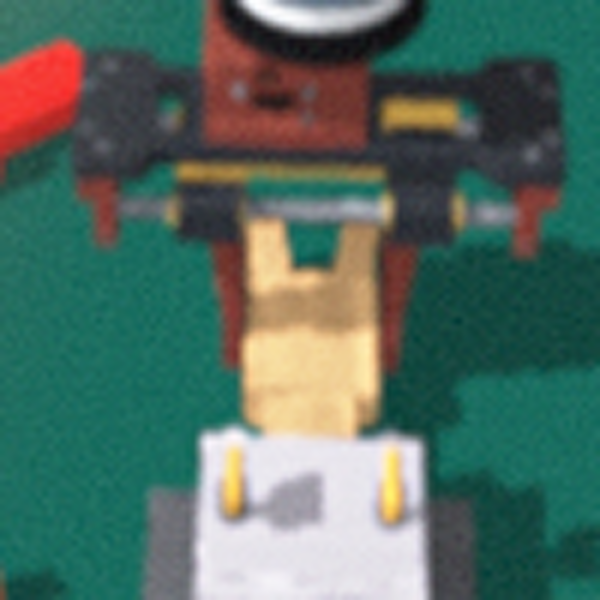

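The tongue is inside, with its shoulder near crop (300,395) and the mouth edge at y≈435. Depth is about 27.5 mm with -2.7 N. Next I'll step forward and check the stiffness against 1.2 N/mm.

```bash
cat > q.py <<'E'
from i import *
for d in(29,31,33):
    env.move_l(at(d),rate=10,f_stop=8); env.hold(.5); show(d)
E
python3 q.py
```

```text
29 9.9 [517.86  57.36  91.95] f [-3.72  0.14 -2.89] ax -3.73 w [ 0.01  0.88 -0.11] 49.68
31 10.75 [519.47  57.3   91.86] f [-6.27  0.07 -2.79] ax -6.26 w [ 0.02  1.08 -0.03] 49.97
33 11.6 [520.9   57.23  91.73] f [-9.12  0.67 -1.61] ax -9.13 w [ 0.04  1.25 -0.02] 49.69
```

```bash
cat > r.py <<'E'
from i import *
def avg(t,n=10):
    a=[]
    for _ in range(n):
        env.hold(.06); s=env.read_state(); a.append([*(s['force']),*s['tool_pos'],s['width']])
    a=np.array(a); print(t,round(s['time_s'],2),a.mean(0).round(2),"sd",a.std(0).round(2)[:3])
    return -a.mean(0)[:2]@u
if __name__=="__main__":
    avg(33)
    sc=viewer.camera("scene"); s0=cv2.imread("pics/s1.png")
    c=lambda im:cv2.resize(im[285:335,315:381],None,fx=6,fy=6,interpolation=cv2.INTER_CUBIC)
    cv2.imwrite("pics/c5.png",np.hstack([c(s0),c(sc)]))
E
python3 r.py
```

```text
33 12.18 [-7.3600e+00 -3.0000e-02 -1.1300e+00  5.2092e+02  5.7250e+01  9.1750e+01
  4.9900e+01] sd [0.47 0.34 0.46]
```

View pics/c5.png

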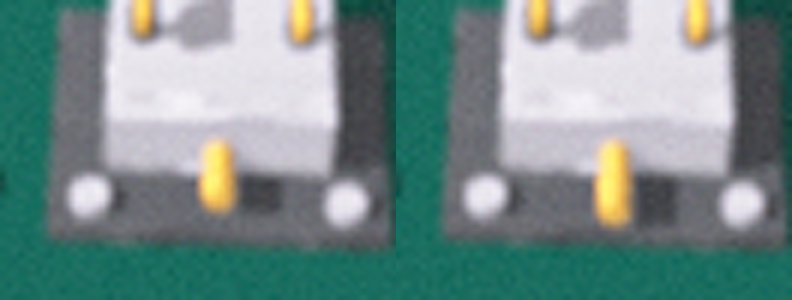

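The stem has moved back from crop v≈213 to 227, about 6.5 mm. That agrees with the mean push of 7.3 N, so it is the buffer. I'll trim to 10 N using averaged force.

```bash
cat > f.py <<'E'
from r import *
d=33; F=7.3
for _ in range(5):
    d=min(d+np.clip((10-F)/1.05,-2,2),38); env.move_l(at(d),rate=8); env.hold(.4); F=avg(round(d,2),16)
    if abs(F-10)<.3: break
E
python3 f.py
```

```text
35.0 13.97 [-9.1100e+00  2.9000e-01 -1.5000e-01  5.2237e+02  5.7190e+01  9.1640e+01
  4.9830e+01] sd [0.43 0.49 0.3 ]
35.85 15.56 [-9.7100e+00  4.6000e-01  5.4000e-01  5.2299e+02  5.7170e+01  9.1600e+01
  4.9730e+01] sd [0.45 0.41 0.43]
```

```bash
python3 - <<'E'
from r import *
env.hold(1); F=avg("end",16)
if abs(F-10)<.8: print(workorder.sign_off())
E
```

```text
end 17.49 [-9.7100e+00  3.7000e-01  2.7000e-01  5.2299e+02  5.7170e+01  9.1600e+01
  4.9720e+01] sd [0.38 0.55 0.54]
the job is handed in; nothing more can be done
None
```

The new bench pin is in the socket, still gripped and pressing on the buffer with a steady push of about 9.7 N, roughly 8 mm of its 18 mm travel; the job was handed in at 17.5 s.

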